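# Clamp a wooden block in a spring clamp with a kick-down brake

## Robot

A 6-joint arm with a two-finger parallel gripper is mounted at the origin on the work surface; the furniture and walls round the work are solid. World frame = base frame: x ahead of the robot, y to its left, z up, the work surface at z = 0. Lengths are in m, angles in degrees, forces in N, time in s.
With the tool pointing down it reaches from about 0.275 to 1 m from the base axis. Payload 8.4 kg.
Tool frame: the origin (TCP) lies midway between the tips of the shut fingers; the grasp point (between the pads) lies manip.grip_depth behind it (manip.grip_depth is the distance from the TCP to the grasp point, in m); x points along the fingers, y is the direction in which the jaws open and shut, and the axes are right-handed (so a half turn about x gives the same grasp; the last joint's range is limited). The gripper opens to 85 mm and grips with 20 to 120 N. Pads are 22 mm wide; open, the fingers measure 114 mm over their backs; the gripper's body (76 mm by 85 mm) begins 54 mm behind the grasp point. The pads swing forward as they close: fully open they stand 13 mm farther back than shut.
Start: joints at [65.008, 20.225, 93.587, -0, 66.188, -0.138], TCP at [0.263, 0.567, 0.231] pointing down, gripper open.
Joint ranges: [-150.9, 150.9], [-52.94, 120.26], [3.33, 152.33], [-74.26, 254.26], [0, 154.13], [-172.89, 172.89]. Speed limits (degrees/s): [127.2, 127.2, 159.86, 180, 180, 180].

## Interface

Orientations are given as a 3x3 rotation matrix whose columns are the frame's x, y, z axes.
In Python, from station import manip gives the robot as it stands. The module is installed in compiled form; this text tells all that it offers.
- The arm moves only by the tool carry_out, never from a script. Its argument "commands" is a list of rows, each an object of numbers: "dx", "dy", "dz": the shift along the tool's x, y, z in m; "roll": the turn about the tool's x in degrees. In form: [{"dx": .., "dy": .., "dz": .., "roll": ..}, ...]. A call has 1 to 8 rows; each row is the pose to reach, as a shift and turn from the pose commanded when the call began, along the tool's axes at that moment; what a row does not reach only later rows make up. A row lasts 1/10 s, in which the tool goes at most 50 mm and 8.59 degrees, less where a joint would pass 70% of its speed; a pose out of reach is approached as far as the arm can. A call with a gripper value outside its range is refused whole. "hand" is the opening, from 0 (shut) to 1 (fully open), set as the call begins (left out, the last holds). The fingers move at their own pace and stop on an object; "newtons" is the grip in N (left out, the last holds). Time passes only in rows, so rows that repeat a pose let the fingers close. It gives the time, the measured TCP pose, the force and the opening at its end, in the units of the state.
- manip.observe(): the state, without advancing time (a new reading comes with each control period).
- manip.read_camera(name): name is "side" or "top" or "wrist"; returns (picture, depth): 420x560x3 uint8, red, green, blue; 420x560 float32, m along the optical axis (not along the pixel's ray), 0 where there is no reading.
- manip.camera_model(name): a dict with "vfov" (degrees; the focal length in pixels is half the picture's height over the tangent of half this angle, whatever the lens; pixels are square), "cx", "cy" (the principal point, pixels), "R" (3x3) and "t" (3): a world point X has camera coordinates R X + t. Camera axes: x right, y down, z forward; pixel columns grow to the right and rows downward; lengths in m; the calibration is good to about 2 mm. A picture is of the moment at which its call begins: read the wrist's pose just before it. camera_model takes no time and is no camera call; for the wrist camera it gives the pose at the moment of the call.
- manip.close_job(): hands the job in, once; it reports no verdict.
The state is a dict: "clock": time; "joint_pos": joint angles; "qd": joint speeds; "tau": joint torques, N m; "position": TCP position; "ee_rot": TCP orientation; "contact_force": force on the tool from outside, world axes, zero at the start; "ft_torque": the same for the moment, N m; "finger_gap": finger opening in m.
Only numpy, scipy, OpenCV 4.12 (cv2) and the standard library are available. Lean on these libraries where they do the work, as an engineer would, in place of code of your own. Each camera call takes 0.05 s, during which the arm holds its last target.

## Task

Clamp the wooden block in the grey bench clamp: pull its yellow sprung jaw nearly all the way back by the green lever handle, and press the lever down just until the brake grips, without forcing it, so that the jaw stays open by itself when you let go. Then lay the block flat and lengthwise in the open clamp, let go of it, and flick the lever fully up again so that the jaw springs shut on the block. Leave the cup, the tape roll and the pliers alone.

Things in the scene. Friction and masses are not known exactly. Their poses are not given: they have to be found in the camera images.
- clamp: grey bench clamp, 330 x 110 mm, fixed to the bench, from x = -250 to +80 mm in its frame. Origin on the bench top, 45 mm from the fixed jaw's face; x runs along the clamp toward the fixed jaw (face at x = +45 mm), z up. The flat bed's top is 12 mm above the bench; both jaws reach about 40 mm above the bed
- nest (a point): point on the bed's top, in the middle of the clamp's width, at x = -10 mm of the clamp: a good place for the centre of the block's underside while the jaw is open
- jaw (a joint): travel of the yellow sprung jaw in m: 0 = closed (its face is then 80 mm from the fixed jaw's), 0.045 = fully open (125 mm), opening along the clamp's -x. A spring of 4 N (closed) to 7 N (fully open) closes it, damped, whenever the brake does not hold it
- lever (a joint): angle (rad) of the brake lever, hinged on the yellow jaw about the clamp's y: 0 = fully up (brake off), growing as the handle goes down, at most 0.60; stays where left (2 N at the handle moves it). Between 0.23 and 0.53, as the strip below is worn, its foot meets the strip and it turns stiff: 8 to 12 N down on the handle then holds the jaw (it may creep 3 mm); over 16 N may overload the foot
- handle (a point): point in the green upright grip fin on the lever: 12 mm thick along the clamp's y, 26 mm long, 36 mm high; its top is 14 mm above this point, the green 34 x 40 mm tread it stands on 22 mm below. It is 75 mm from the hinge toward the fixed jaw, the hinge 71 mm above the bench. Held by two fingers (some 15 N, so that it can swivel) it is pulled along the clamp, pushed down or lifted
- brake_foot: rubber foot of the lever, 16 mm wide and 16 mm in diameter, below and ahead of the hinge; origin on the lever's hinge
- jaw_pad: black pad, 70 mm wide, on the yellow moving jaw's face
- fixed_jaw_pad: black pad, 70 mm wide, on the fixed jaw's face
- block: loose pine block, 90 x 50 x 35 mm, about 0.15 kg, lying flat; origin in the middle of its underside, x along the 90 mm. It is clamped by its two ends, 90 mm apart (joint jaw then reads about 0.010)
- cup: cup, bystander
- tape_roll: black roll of tape, 63 mm across, bystander
- pliers: blue pliers, bystander
Not all that is in view belongs to the job. Leave any pink or red look-alike of the block alone.

How it is judged:
By the outcome, as a careful person would: the job done as asked, in the order asked, and still so for the second after the job is handed in, with the robot touching nothing.
It also fails if it takes over 64 s, if anything falls off the work surface, if the arm or the gripper's body presses on something with over 40 N, if the wrist force passes 120 N, or if a joint passes its speed limit or range.

## Working session

There is one attempt and no reset: what is moved stays moved. The work goes in short steps, Python scripts to look and compute and a tool call to move; the robot and the scene stay as the last step left them, time stands still between calls to the robot, and variables do not carry over. Pictures are saved under pics/ and viewed, and the job is handed in when it is done.

Besides the shell and the picture viewer there is one more tool, called after ">>>" by a JSON object that holds its "op" and its "data". carry_out: Moves the arm, as the interface text tells. Its arguments: {"type":"object","properties":{"commands":{"type":"array","items":{"type":"object","properties":{"dx":{"type":"number"},"dy":{"type":"number"},"dz":{"type":"number"},"roll":{"type":"number"}}}},"hand":{"type":"number"},"newtons":{"type":"number"}},"required":["commands"]}

```bash
mkdir -p pics
cat > h.py <<'E'
import numpy as np, cv2
from station import manip
def snap(name,fn):
    m=manip.camera_model(name); p,d=manip.read_camera(name)
    cv2.imwrite('pics/'+fn+'.png',p[:,:,::-1]); np.savez('pics/'+fn+'.npz',p=p,d=d,R=m['R'],t=m['t'],c=[m['vfov'],m['cx'],m['cy']])
    return p,d,m
def load(fn):
    z=np.load('pics/'+fn+'.npz'); return z['p'],z['d'],dict(R=z['R'],t=z['t'],vfov=z['c'][0],cx=z['c'][1],cy=z['c'][2])
def world(d,m):
    f=210/np.tan(np.radians(m['vfov']/2)); v,u=np.mgrid[0:420,0:560]
    c=np.stack([(u-m['cx'])/f*d,(v-m['cy'])/f*d,d],-1)
    return (c-np.array(m['t']))@np.array(m['R'])
def ray(u,v,z,m):
    f=210/np.tan(np.radians(m['vfov']/2)); R=np.array(m['R']);o=-R.T@np.array(m['t'])
    r=R.T@np.array([(u-m['cx'])/f,(v-m['cy'])/f,1]); return o+r*(z-o[2])/r[2]
E
python3 - <<'E'
from h import *
np.set_printoptions(precision=4,suppress=True)
for n in ['top','side']:
    p,d,m=snap(n,n+'0'); print(n,m['vfov'],m['cx'],m['cy'],-np.array(m['R']).T@m['t'])
s=manip.observe(); print(s, manip.grip_depth)
E
```

```text
top 46.617050770709575 281.1058683338628 199.69077172036145 [0.3888 0.1244 1.327 ]
side 44.25592016809212 273.55007070347557 209.6264427860427 [ 1.5616 -0.1162  1.043 ]
{'clock': 0.1, 'joint_pos': array([65.0075, 20.2591, 93.6235, -0.0012, 66.189 , -0.1379]), 'qd': array([ 0.0245, -0.0751, -0.0741, -0.0328, -0.0605, -0.0227]), 'tau': array([ -0.0007, -60.6358, -34.2817,  -0.0002,   0.0041,  -0.    ]), 'position': array([0.2625, 0.5667, 0.2306]), 'ee_rot': array([[-0.0005,  0.4203,  0.9074],
       [-0.0011,  0.9074, -0.4203],
       [-1.    , -0.0012,  0.    ]]), 'contact_force': array([0.3329, 0.2776, 0.007 ]), 'ft_torque': array([ 0.0408,  0.015 , -0.003 ]), 'finger_gap': 0.08570572200545967} 0.0187
```

View pics/top0.png

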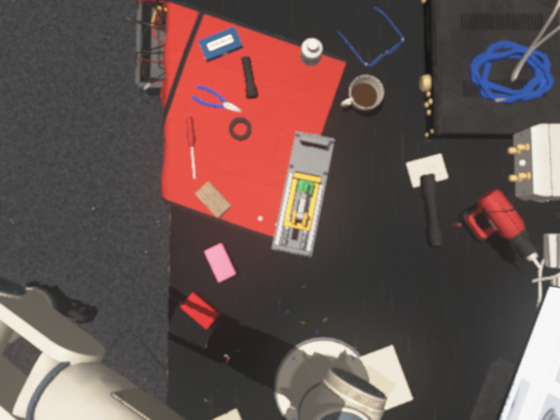

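View pics/side0.png

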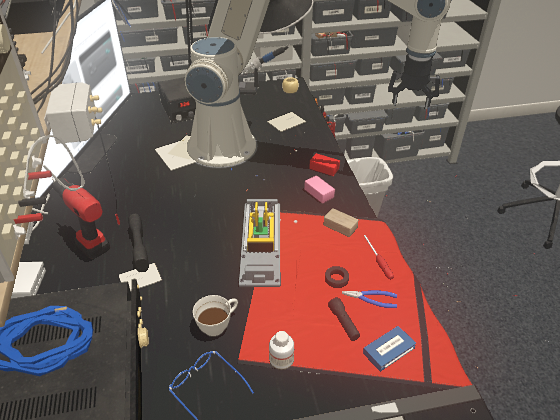

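Run:
```python
from h import *
np.set_printoptions(precision=4,suppress=True)
p,d,m=load('top0'); W=world(d,m)
c=p[120:265,180:350,::-1]; cv2.imwrite('pics/topz.png',cv2.resize(c,None,fx=4,fy=4,interpolation=cv2.INTER_CUBIC))
p2,d2,m2=load('side0'); W2=world(d2,m2)
c=p2[190:295,220:370,::-1]; cv2.imwrite('pics/sidez.png',cv2.resize(c,None,fx=5,fy=5,interpolation=cv2.INTER_CUBIC))
for nm,P,WW,roi in [('top',p,W,(120,270,180,350)),('side',p2,W2,(190,295,220,370))]:
    a,b,e,f=roi; hsv=cv2.cvtColor(P,cv2.COLOR_RGB2HSV)[a:b,e:f]; w=WW[a:b,e:f]
    for col,lo,hi in [('green',(40,80,40),(90,255,255)),('yellow',(20,140,100),(33,255,255)),('wood',(8,40,80),(25,140,255))]:
        k=cv2.inRange(hsv,lo,hi); n,l,st,ce=cv2.connectedComponentsWithStats(k)
        for i in range(1,n):
            if st[i,4]>25:
                q=w[l==i]; print(nm,col,st[i],ce[i]+[e,a],'med',np.median(q,0),'min',q.min(0),'max',q.max(0))
```

```text
top green [118  60  16  14 168] [305.4762 186.0476] med [0.5257 0.0475 0.0646] min [0.3888 0.0265 0.0562] max [0.5428 0.1244 1.327 ]
top yellow [114  53  26   9 123] [306.7317 177.065 ] med [0.5516 0.0417 0.0539] min [0.5409 0.0096 0.046 ] max [0.5628 0.0758 0.0601]
top yellow [106  59  11  39 119] [291.1008 197.7647] med [0.4984 0.0828 0.0273] min [0.4473 0.0694 0.0203] max [0.5498 0.0964 0.0336]
top yellow [104  63  34  47 231] [304.8745 213.3074] med [0.4401 0.0355 0.0305] min [0.3888 0.0127 0.0197] max [0.5392 0.1244 1.327 ]
top wood [103  51  39  61 507] [300.2288 205.7633] med [0.4661 0.0662 0.0238] min [0.3888 0.0006 0.0048] max [0.5711 0.1244 1.327 ]
top wood [ 16  62  35  37 627] [212.815  199.3046] med [0.4944 0.2901 0.0363] min [0.3888 0.1244 0.0004] max [0.54   0.3364 1.327 ]
side green [ 33  27  15  18 151] [260.1921 228.245 ] med [0.5355 0.0471 0.0665] min [0.5096 0.0268 0.0578] max [0.5499 0.0694 0.1041]
side yellow [ 27  12  27  49 447] [261.0492 225.5727] med [0.4708 0.0534 0.0348] min [ 0.3644 -0.1162  0.0117] max [1.5616 0.1024 1.043 ]
side wood [144   4   6  11  26] [367.6538 198.0769] med [-0.3424  0.7492 -0.637 ] min [-0.3599  0.4124 -0.6908] max [0.4141 0.7656 0.0011]
side wood [103  18  36  29 638] [340.4107 221.9389] med [0.5078 0.2887 0.0352] min [ 0.413  -0.1162 -0.0019] max [1.5616 0.3418 1.043 ]
side wood [27 52 26  6 56] [260.8393 243.25  ] med [0.565  0.048  0.0489] min [0.5489 0.0065 0.0329] max [0.5709 0.0737 0.053 ]
```

View pics/topz.png

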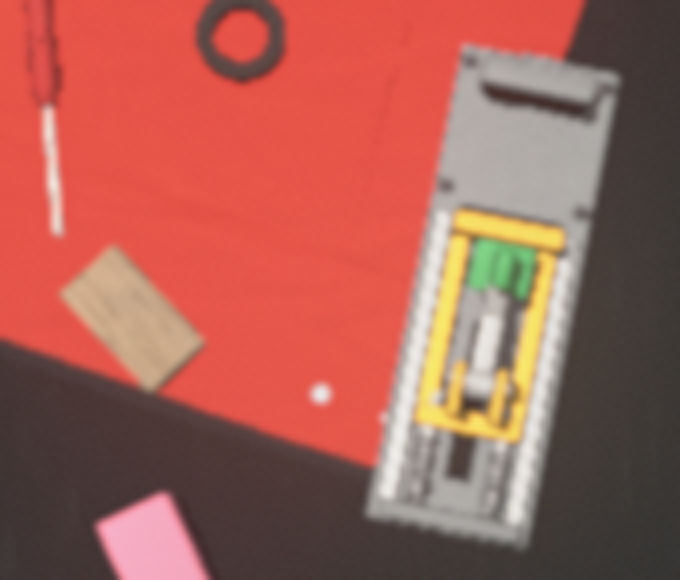

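View pics/sidez.png

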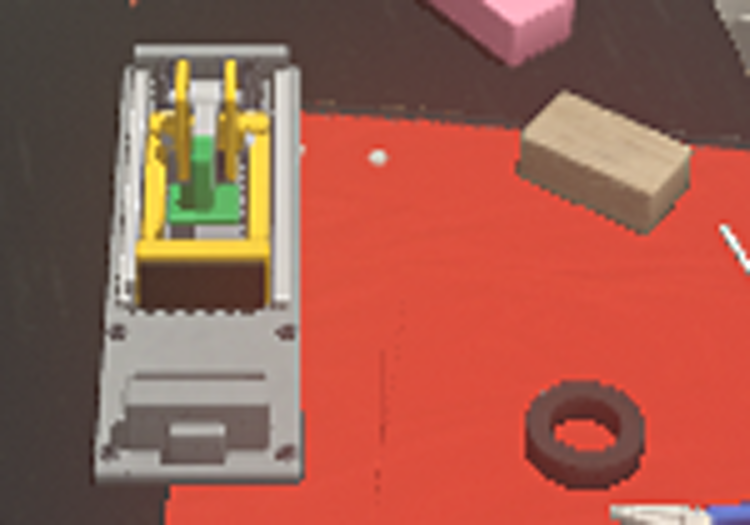

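Run:
```python
from h import *
np.set_printoptions(precision=4,suppress=True)
for fn in ['top0','side0']:
    p,d,m=load(fn); W=world(d,m)
    def rect(mask,nm):
        n,l,st,ce=cv2.connectedComponentsWithStats(mask.astype(np.uint8),connectivity=4)
        i=1+np.argmax(st[1:,4]); q=W[l==i]
        r=cv2.minAreaRect((q[:,:2]*1000).astype(np.float32)); print(fn,nm,r,st[i], 'z',np.percentile(q[:,2],[5,50,95]))
        return q
    X,Y,Z=W[...,0],W[...,1],W[...,2]; ok=d>0
    rect(ok&(Z>.007)&(Z<.14)&(X>.3)&(X<.75)&(Y>-.06)&(Y<.15),'clamp')
    rect(ok&(Z>.020)&(Z<.06)&(X>.4)&(X<.6)&(Y>.2)&(Y<.38),'block')
    # heights of fin
    hsv=cv2.cvtColor(p,cv2.COLOR_RGB2HSV); g=(cv2.inRange(hsv,(40,80,40),(90,255,255))>0)&ok&(X>.48)&(X<.58)&(Y<.1)
    for lo,hi in [(.05,.075),(.075,.095),(.095,.12)]:
        k=g&(Z>lo)&(Z<hi)
        if k.any(): print('green',lo,k.sum(),W[k].mean(0),W[k].min(0),W[k].max(0))
```

```text
top0 clamp ((514.3533325195312, 48.94277572631836), (114.72628021240234, 329.74676513671875), 78.48007202148438) [ 272  131   63  126 4791] z [0.0087 0.0164 0.075 ]
top0 block ((495.4067077636719, 290.5577697753906), (91.0771255493164, 50.129425048828125), 42.83075714111328) [195 181  37  37 647] z [0.0315 0.0363 0.0403]
green 0.05 119 [0.5272 0.0464 0.0631] [0.5084 0.0265 0.0562] [0.5428 0.0659 0.0701]
green 0.075 6 [0.5206 0.0487 0.0904] [0.5108 0.0443 0.0836] [0.5339 0.0539 0.0949]
green 0.095 41 [0.5223 0.0476 0.0989] [0.5104 0.0418 0.0957] [0.5334 0.0547 0.1034]
side0 clamp ((515.8325805664062, 51.7099494934082), (114.65220642089844, 337.7400817871094), 78.94195556640625) [ 239  199   43   88 3301] z [0.0102 0.0218 0.0754]
side0 block ((498.6883544921875, 291.2257080078125), (92.46208190917969, 58.325645446777344), 43.8953971862793) [324 208  35  26 498] z [0.0228 0.0364 0.0409]
green 0.05 99 [0.5338 0.0483 0.0647] [0.5096 0.0268 0.0578] [0.5499 0.0694 0.0748]
green 0.075 24 [0.5363 0.0465 0.0829] [0.5316 0.0412 0.0762] [0.5443 0.0525 0.0924]
green 0.095 28 [0.5281 0.0476 0.0993] [0.511  0.0415 0.0955] [0.5408 0.0536 0.1041]
```

>>> {"op": "carry_out", "data": {"commands": [{"dx": 0,"dy": -0.36,"dz": 0.45,"roll": -13.5},{"dx": 0,"dy": -0.36,"dz": 0.45,"roll": -13.5},{"dx": 0,"dy": -0.36,"dz": 0.45,"roll": -13.5},{"dx": 0,"dy": -0.36,"dz": 0.45,"roll": -13.5},{"dx": 0,"dy": -0.36,"dz": 0.45,"roll": -13.5},{"dx": 0,"dy": -0.36,"dz": 0.45,"roll": -13.5},{"dx": 0,"dy": -0.36,"dz": 0.45,"roll": -13.5},{"dx": 0,"dy": -0.36,"dz": 0.45,"roll": -13.5}], "hand": 0.5}}

```text
clock: 0.9
position: [0.4415, 0.2071, 0.2312]
ee_rot: [[-0.0, 0.197, 0.98], [-0.0, 0.98, -0.197], [-1.0, -0.0, 0.0]]
contact_force: [1.0, 0.3, -0.8]
finger_gap: 0.0429
```

>>> {"op": "carry_out", "data": {"commands": [{"dx": 0,"dy": -0.14,"dz": 0.11},{"dx": 0,"dy": -0.14,"dz": 0.11},{"dx": 0,"dy": -0.14,"dz": 0.11},{"dx": 0,"dy": -0.14,"dz": 0.11},{"dx": 0,"dy": -0.14,"dz": 0.11},{"dx": 0,"dy": -0.14,"dz": 0.11}]}}

```text
invalid input
```

Run:
```python
from h import *
np.set_printoptions(precision=4,suppress=True)
p,d,m=snap('wrist','w1'); print(m['vfov'],m['cx'],m['cy'],-np.array(m['R']).T@m['t'])
s=manip.observe(); print(s['position'],s['contact_force'])
cv2.imwrite('pics/w1z.png',cv2.resize(p[:,:,::-1],(800,600)))
```

```text
62.187332817303506 280.32056647128474 207.754581121203 [0.3708 0.2225 0.3738]
[0.4441 0.2014 0.2312] [ 2.2455 -4.6633  0.0751]
```

View pics/w1.png

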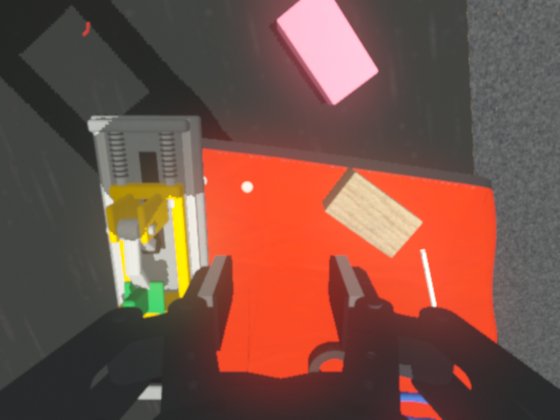

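>>> {"op": "carry_out", "data": {"commands": [{"dx": 0,"dy": -0.135,"dz": 0.05,"roll": 0},{"dx": 0,"dy": -0.135,"dz": 0.05,"roll": 0},{"dx": 0,"dy": -0.135,"dz": 0.05,"roll": 0},{"dx": 0,"dy": -0.135,"dz": 0.05,"roll": 0},{"dx": 0,"dy": -0.135,"dz": 0.05,"roll": 0}]}}

```text
clock: 1.45
position: [0.4635, 0.066, 0.2311]
ee_rot: [[-0.0, 0.2, 0.98], [0.0, 0.98, -0.2], [-1.0, 0.0, -0.0]]
contact_force: [0.1, 1.1, 0.3]
finger_gap: 0.0426
```

Run:
```python
from h import *
np.set_printoptions(precision=4,suppress=True)
s=manip.observe(); print(s['position'],s['contact_force'])
p,d,m=snap('wrist','w2'); W=world(d,m); ok=d>0
X,Y,Z=W[...,0],W[...,1],W[...,2]
hsv=cv2.cvtColor(p,cv2.COLOR_RGB2HSV); g=(cv2.inRange(hsv,(40,80,40),(90,255,255))>0)&ok&(Y<.15)
u=np.array([.98,-.197]);v=np.array([.197,.98]); O=np.array([.598,.0325])
C=np.stack([(W[...,:2]-O)@u,(W[...,:2]-O)@v,Z],-1)
for lo,hi in [(.05,.075),(.075,.09),(.09,.12)]:
    k=g&(Z>lo)&(Z<hi)
    if k.any(): print('green',lo,k.sum(),C[k].mean(0),C[k].min(0),C[k].max(0), np.argwhere(k).mean(0))
k=(cv2.inRange(hsv,(20,140,60),(33,255,255))>0)&ok
for lo,hi in [(.02,.04),(.04,.058),(.058,.12)]:
    q=C[k&(Z>lo)&(Z<hi)]; print('yellow',lo,len(q),np.percentile(q,[1,50,99],0))
k=ok&(Z>.007)&(Z<.12)&(Y<.14)&(abs(C[...,1])<.08)&(C[...,0]<-.05)
n,l,st,ce=cv2.connectedComponentsWithStats(k.astype(np.uint8),connectivity=4);i=1+np.argmax(st[1:,4]);q=C[l==i]
for a in np.arange(-.26,-.06,.04):
    z=q[abs(q[:,0]-a)<.015]; 
    if len(z): print('edge',a,np.percentile(z[:,1],[1,99]),len(z))
```

```text
[0.4635 0.066  0.2311] [0.112  1.0631 0.3089]
green 0.05 891 [-0.0742  0.0029  0.0628] [-0.0904 -0.0169  0.0581] [-0.0573  0.0222  0.0748] [251.9966 276.1347]
green 0.075 52 [-0.0886  0.003   0.0824] [-0.0898 -0.0025  0.0755] [-0.086   0.0086  0.0896] [246.0962 275.8654]
green 0.09 384 [-0.0799  0.0029  0.0977] [-0.0909 -0.0029  0.0902] [-0.0661  0.0085  0.1009] [262.2839 275.5495]
yellow 0.02 3498 [[-0.1819 -0.0323  0.0227]
 [-0.1314  0.0045  0.0277]
 [-0.0529  0.0388  0.0367]]
yellow 0.04 916 [[-0.1748 -0.0323  0.0407]
 [-0.0476 -0.0021  0.0539]
 [-0.0365  0.0381  0.0558]]
yellow 0.058 688 [[-0.175  -0.0137  0.0628]
 [-0.16   -0.0071  0.0802]
 [-0.0701  0.0206  0.0966]]
edge -0.26 [-0.05   0.057] 356
edge -0.22 [-0.0501  0.0571] 3579
edge -0.18 [-0.05    0.0568] 3420
edge -0.13999999999999999 [-0.0502  0.0568] 2840
edge -0.09999999999999998 [-0.0503  0.0565] 2997
```

View pics/w2.png

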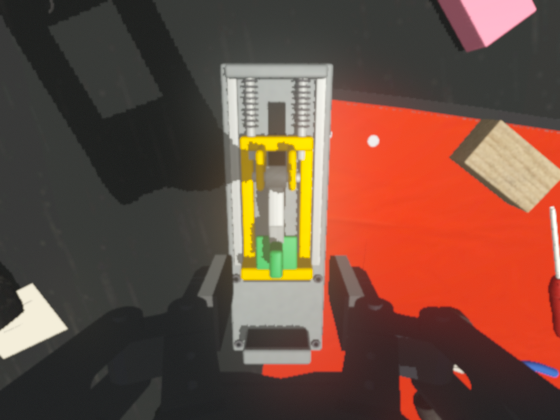

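>>> {"op": "carry_out", "data": {"commands": [{"dx": 0.0,"dy": -0.003,"dz": 0.03,"roll": 0},{"dx": 0.04,"dy": -0.003,"dz": 0.06,"roll": 0},{"dx": 0.08,"dy": -0.003,"dz": 0.06,"roll": 0},{"dx": 0.11,"dy": -0.003,"dz": 0.06,"roll": 0},{"dx": 0.14,"dy": -0.003,"dz": 0.06,"roll": 0},{"dx": 0.161,"dy": -0.003,"dz": 0.06,"roll": 0},{"dx": 0.161,"dy": -0.003,"dz": 0.06,"roll": 0}]}}

```text
clock: 2.2
position: [0.5194, 0.0536, 0.0675]
ee_rot: [[-0.006, 0.195, 0.981], [-0.0, 0.981, -0.195], [-1.0, -0.001, -0.005]]
contact_force: [0.2, -0.3, 0.0]
finger_gap: 0.0425
```

Run:
```python
from h import *
np.set_printoptions(precision=4,suppress=True)
s=manip.observe(); print(s['position'],s['contact_force'],s['finger_gap'])
p,d,m=snap('wrist','w3')
```

```text
[0.5194 0.0536 0.0675] [ 0.2221 -0.2519  0.0122] 0.042533836285961225
```

View pics/w3.png

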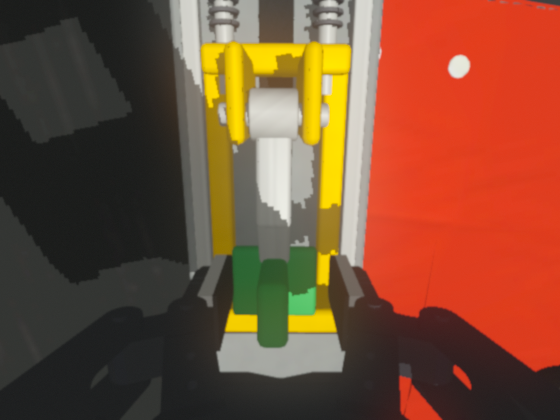

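>>> {"op": "carry_out", "data": {"commands": [{"dx": 0,"dy": 0,"dz": 0,"roll": 0},{"dx": 0,"dy": 0,"dz": 0,"roll": 0}]}}

```text
clock: 2.45
position: [0.5228, 0.0527, 0.0716]
ee_rot: [[0.002, 0.196, 0.981], [0.0, 0.981, -0.196], [-1.0, 0.001, 0.002]]
contact_force: [-1.1, 0.8, 0.1]
finger_gap: 0.0428
```

>>> {"op": "carry_out", "data": {"commands": [{"dx": 0.002,"dy": -0.002,"dz": 0,"roll": 0},{"dx": 0.002,"dy": -0.002,"dz": 0,"roll": 0},{"dx": 0.002,"dy": -0.002,"dz": 0,"roll": 0},{"dx": 0.002,"dy": -0.002,"dz": 0,"roll": 0},{"dx": 0.002,"dy": -0.002,"dz": 0,"roll": 0},{"dx": 0.002,"dy": -0.002,"dz": 0,"roll": 0}], "hand": 0, "newtons": 20}}

```text
clock: 3.05
position: [0.5216, 0.0501, 0.0685]
ee_rot: [[0.0, 0.197, 0.98], [-0.0, 0.98, -0.197], [-1.0, 0.0, 0.0]]
contact_force: [0.4, -0.6, 4.8]
finger_gap: 0.0115
```

>>> {"op": "carry_out", "data": {"commands": [{"dx": -0.002,"dy": 0,"dz": -0.004,"roll": 0},{"dx": -0.002,"dy": 0,"dz": -0.01,"roll": 0},{"dx": -0.002,"dy": 0,"dz": -0.017,"roll": 0},{"dx": -0.002,"dy": 0,"dz": -0.024,"roll": 0},{"dx": -0.002,"dy": 0,"dz": -0.03,"roll": 0},{"dx": -0.002,"dy": 0,"dz": -0.036,"roll": 0},{"dx": -0.002,"dy": 0,"dz": -0.04,"roll": 0},{"dx": -0.002,"dy": 0,"dz": -0.04,"roll": 0}]}}

```text
clock: 3.85
position: [0.4835, 0.058, 0.0706]
ee_rot: [[0.004, 0.196, 0.98], [-0.0, 0.981, -0.196], [-1.0, 0.001, 0.004]]
contact_force: [6.0, -2.9, -3.2]
finger_gap: 0.0116
```

Run:
```python
from h import *
np.set_printoptions(precision=4,suppress=True)
p,d,m=snap('wrist','w4');s=manip.observe(); print(s['position'],s['contact_force'],s['finger_gap'])
```

```text
[0.4837 0.0579 0.0706] [ 6.238  -3.0252 -1.8589] 0.011614785905029146
```

View pics/w4.png

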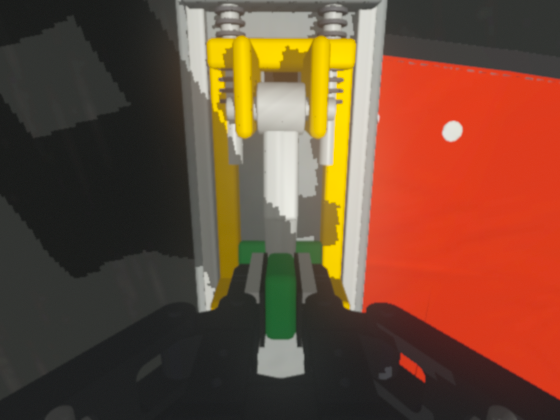

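>>> {"op": "carry_out", "data": {"commands": [{"dx": 0.003,"dy": 0,"dz": -0.001,"roll": 0},{"dx": 0.006,"dy": 0,"dz": -0.002,"roll": 0},{"dx": 0.009,"dy": 0,"dz": -0.002,"roll": 0},{"dx": 0.012,"dy": 0,"dz": -0.002,"roll": 0},{"dx": 0.014,"dy": 0,"dz": -0.002,"roll": 0},{"dx": 0.014,"dy": 0,"dz": -0.002,"roll": 0}]}}

```text
clock: 4.5
position: [0.4824, 0.0582, 0.057]
ee_rot: [[0.004, 0.197, 0.98], [-0.0, 0.98, -0.197], [-1.0, 0.001, 0.004]]
contact_force: [6.0, -4.0, 2.8]
finger_gap: 0.0119
```

Force +2.8 N down-resistance: free motion so far. Continue in small steps.

>>> {"op": "carry_out", "data": {"commands": [{"dx": 0.0015,"dy": 0,"dz": 0,"roll": 0},{"dx": 0.003,"dy": 0,"dz": 0,"roll": 0},{"dx": 0.003,"dy": 0,"dz": 0,"roll": 0}]}}

```text
clock: 4.8
position: [0.4824, 0.0582, 0.054]
ee_rot: [[0.004, 0.197, 0.98], [-0.0, 0.98, -0.197], [-1.0, 0.001, 0.004]]
contact_force: [5.4, -4.0, 3.0]
finger_gap: 0.0115
```

>>> {"op": "carry_out", "data": {"commands": [{"dx": 0.0015,"dy": 0,"dz": 0,"roll": 0},{"dx": 0.003,"dy": 0,"dz": 0,"roll": 0},{"dx": 0.003,"dy": 0,"dz": 0,"roll": 0}]}}

```text
clock: 5.1
position: [0.4824, 0.0582, 0.051]
ee_rot: [[0.004, 0.197, 0.98], [-0.0, 0.98, -0.197], [-1.0, 0.001, 0.004]]
contact_force: [5.3, -3.9, 2.9]
finger_gap: 0.0117
```

>>> {"op": "carry_out", "data": {"commands": [{"dx": 0.001,"dy": 0,"dz": 0,"roll": 0},{"dx": 0.002,"dy": 0,"dz": 0,"roll": 0},{"dx": 0.002,"dy": 0,"dz": 0,"roll": 0}]}}

```text
clock: 5.4
position: [0.4826, 0.0582, 0.0491]
ee_rot: [[0.005, 0.197, 0.98], [-0.0, 0.98, -0.197], [-1.0, 0.001, 0.005]]
contact_force: [6.9, -4.9, 3.4]
finger_gap: 0.0117
```

>>> {"op": "carry_out", "data": {"commands": [{"dx": 0.001,"dy": 0,"dz": 0,"roll": 0},{"dx": 0.002,"dy": 0,"dz": 0,"roll": 0},{"dx": 0.002,"dy": 0,"dz": 0,"roll": 0}]}}

```text
clock: 5.7
position: [0.4835, 0.0581, 0.0477]
ee_rot: [[0.006, 0.196, 0.981], [-0.0, 0.981, -0.196], [-1.0, 0.001, 0.006]]
contact_force: [6.3, -6.6, 10.2]
finger_gap: 0.0118
```

>>> {"op": "carry_out", "data": {"commands": [{"dx": 0,"dy": 0,"dz": 0,"roll": 0},{"dx": 0,"dy": 0,"dz": 0,"roll": 0}]}}

```text
clock: 5.9
position: [0.4835, 0.0581, 0.0477]
ee_rot: [[0.006, 0.196, 0.981], [-0.0, 0.981, -0.196], [-1.0, 0.001, 0.006]]
contact_force: [6.5, -7.3, 10.6]
finger_gap: 0.0115
```

>>> {"op": "carry_out", "data": {"commands": [{"dx": 0,"dy": -0.0005,"dz": 0.001,"roll": 0},{"dx": 0,"dy": -0.001,"dz": 0.002,"roll": 0},{"dx": 0,"dy": -0.001,"dz": 0.002,"roll": 0}]}}

```text
clock: 6.2
position: [0.4838, 0.0577, 0.0473]
ee_rot: [[0.004, 0.198, 0.98], [0.001, 0.98, -0.198], [-1.0, 0.002, 0.003]]
contact_force: [3.3, 3.0, 10.1]
finger_gap: 0.0119
```

>>> {"op": "carry_out", "data": {"commands": [{"dx": 0,"dy": 0,"dz": 0,"roll": 0},{"dx": 0,"dy": 0,"dz": 0,"roll": 0},{"dx": 0,"dy": 0,"dz": 0,"roll": 0}], "hand": 0.35}}

```text
clock: 6.5
position: [0.4813, 0.057, 0.046]
ee_rot: [[-0.001, 0.197, 0.98], [-0.0, 0.98, -0.197], [-1.0, -0.0, -0.001]]
contact_force: [-0.2, -0.6, -0.5]
finger_gap: 0.0299
```

Run:
```python
from h import *
np.set_printoptions(precision=4,suppress=True)
p,d,m=snap('wrist','w5');s=manip.observe(); print(s['position'],s['contact_force'],s['finger_gap'])
```

```text
[0.4814 0.057  0.046 ] [ 0.477   0.3206 -0.1944] 0.029682983955156908
```

View pics/w5.png

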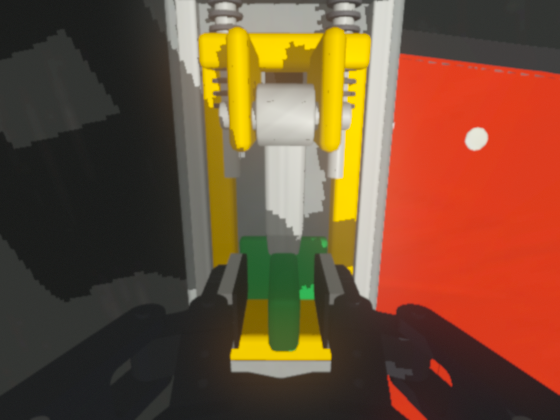

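>>> {"op": "carry_out", "data": {"commands": [{"dx": -0.02,"dy": 0,"dz": 0,"roll": 0},{"dx": -0.06,"dy": 0,"dz": 0,"roll": 0},{"dx": -0.11,"dy": 0,"dz": 0,"roll": 0},{"dx": -0.15,"dy": 0,"dz": 0,"roll": 0},{"dx": -0.18,"dy": 0.04,"dz": 0,"roll": 0},{"dx": -0.18,"dy": 0.08,"dz": 0,"roll": 0},{"dx": -0.18,"dy": 0.1,"dz": 0,"roll": 0},{"dx": -0.18,"dy": 0.1,"dz": 0,"roll": 0}], "hand": 1}}

```text
clock: 7.35
position: [0.5019, 0.1572, 0.2263]
ee_rot: [[0.0, 0.195, 0.981], [0.001, 0.981, -0.195], [-1.0, 0.001, 0.0]]
contact_force: [-0.7, -0.2, -0.6]
finger_gap: 0.0858
```

Run:
```python
from h import *
np.set_printoptions(precision=4,suppress=True)
p,d,m=snap('wrist','w6');s=manip.observe(); print(s['position'],s['ee_rot'],s['contact_force'],s['finger_gap'])
W=world(d,m); Z=W[...,2]; ok=d>0
u=np.array([.98,-.197]);v=np.array([.197,.98]); O=np.array([.5986,.0354])
C=np.stack([(W[...,:2]-O)@u,(W[...,:2]-O)@v,Z],-1)
hsv=cv2.cvtColor(p,cv2.COLOR_RGB2HSV)
k=(cv2.inRange(hsv,(20,140,60),(33,255,255))>0)&ok&(abs(C[...,1])<.06)&(Z>.045)&(Z<.06); q=C[k]; print('yellow front',np.percentile(q,[2,50,98],0),len(q))
g=(cv2.inRange(hsv,(40,80,40),(90,255,255))>0)&ok&(abs(C[...,1])<.06)
q=C[g];print('green',np.percentile(q,[2,50,98],0),len(q))
for fn in ['w1','w2','w6']:
    p,d,m=load(fn);W=world(d,m); hsv=cv2.cvtColor(p,cv2.COLOR_RGB2HSV)
    k=(W[...,2]>.025)&(W[...,2]<.045)&(W[...,1]>.2)&(W[...,1]<.4)&(W[...,0]>.42)&(W[...,0]<.58)&(d>0)
    n,l,st,ce=cv2.connectedComponentsWithStats(k.astype(np.uint8),connectivity=4);i=1+np.argmax(st[1:,4]);q=W[l==i]
    print(fn,cv2.minAreaRect((q[:,:2]*1000).astype(np.float32)),st[i],np.median(q[:,2]))
    cs,_=cv2.findContours((l==i).astype(np.uint8),0,1); 
    px=cv2.boxPoints(cv2.minAreaRect(cs[0])); print(px.round(0).tolist())
```

```text
[0.5013 0.1558 0.2259] [[-0.0007  0.1948  0.9808]
 [-0.0004  0.9808 -0.1948]
 [-1.     -0.0005 -0.0006]] [-0.0098 -0.9835  0.5067] 0.08544379161825287
yellow front [[-0.2103 -0.0333  0.0462]
 [-0.0875  0.0037  0.0539]
 [-0.0755  0.036   0.0583]] 1572
green [[-0.1335 -0.017   0.0392]
 [-0.1193  0.006   0.0483]
 [-0.1024  0.0195  0.0788]] 1375
w1 ((495.79327392578125, 293.8221740722656), (90.08393096923828, 49.988746643066406), 43.01042556762695) [ 324  170   99   87 4225] 0.03637844061054941
[[322.0, 209.0], [352.0, 168.0], [423.0, 221.0], [393.0, 261.0]]
w2 ((496.02484130859375, 293.7452087402344), (91.18616485595703, 50.2606315612793), 43.06741714477539) [ 460  119  100   93 4996] 0.036176421076388604
[[458.0, 160.0], [496.0, 115.0], [564.0, 173.0], [527.0, 218.0]]
w6 ((496.0627136230469, 294.0187072753906), (90.43596649169922, 50.121253967285156), 42.984989166259766) [ 365   99  107   96 5160] 0.0363759179803223
[[364.0, 141.0], [399.0, 96.0], [472.0, 154.0], [436.0, 199.0]]
```

View pics/w6.png

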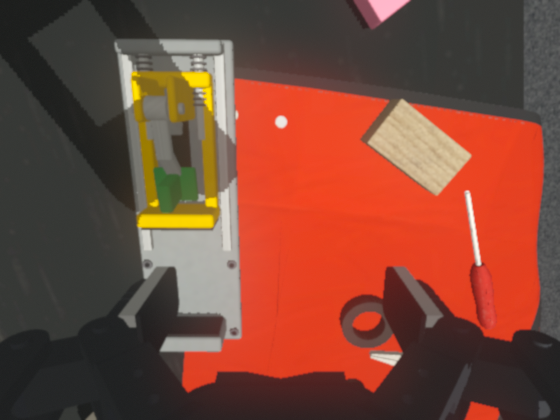

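>>> {"op": "carry_out", "data": {"commands": [{"dx": 0.0,"dy": 0.134,"dz": -0.032,"roll": -54.3},{"dx": 0.0,"dy": 0.134,"dz": -0.032,"roll": -54.3},{"dx": 0.0,"dy": 0.134,"dz": -0.032,"roll": -54.3},{"dx": 0.03,"dy": 0.134,"dz": -0.032,"roll": -54.3},{"dx": 0.06,"dy": 0.134,"dz": -0.032,"roll": -54.3},{"dx": 0.09,"dy": 0.134,"dz": -0.032,"roll": -54.3},{"dx": 0.1,"dy": 0.134,"dz": -0.032,"roll": -54.3},{"dx": 0.1,"dy": 0.134,"dz": -0.032,"roll": -54.3}]}}

```text
clock: 8.2
position: [0.4952, 0.2907, 0.124]
ee_rot: [[-0.004, -0.681, 0.732], [-0.003, 0.732, 0.681], [-1.0, 0.001, -0.005]]
contact_force: [-0.6, -0.0, -0.6]
finger_gap: 0.0853
```

Run:
```python
from h import *
np.set_printoptions(precision=4,suppress=True)
p,d,m=snap('wrist','w7');s=manip.observe(); print(s['position'],s['ee_rot'],s['joint_pos'])
W=world(d,m)
k=(W[...,2]>.025)&(W[...,2]<.045)&(W[...,1]>.2)&(W[...,1]<.4)&(W[...,0]>.42)&(W[...,0]<.58)&(d>0)
n,l,st,ce=cv2.connectedComponentsWithStats(k.astype(np.uint8),connectivity=4);i=1+np.argmax(st[1:,4]);q=W[l==i]
r=cv2.minAreaRect((q[:,:2]*1000).astype(np.float32));print(r)
R=s['ee_rot'];dlt=np.array([*(np.array(r[0])/1000),s['position'][2]])-s['position'];print(R.T@dlt)
```

```text
[0.4961 0.2914 0.1254] [[-0.0021 -0.6797  0.7335]
 [-0.0015  0.7335  0.6797]
 [-1.      0.0003 -0.0026]] [  30.2847   22.9385  104.8451   -0.017    52.3647 -102.5256]
((495.8780822753906, 293.7648010253906), (89.35336303710938, 50.06412124633789), 42.977317810058594)
[-0.      0.0019  0.0015]
```

View pics/w7.png

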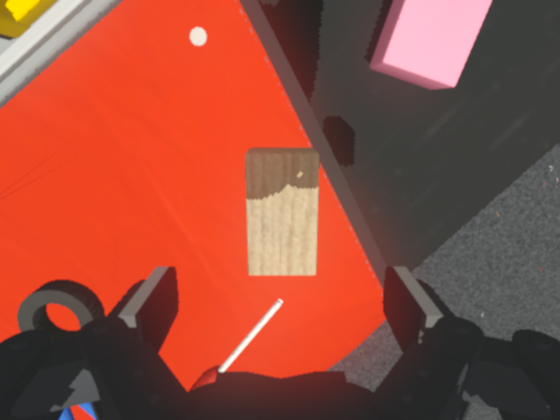

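>>> {"op": "carry_out", "data": {"commands": [{"dx": 0.04,"dy": 0.0015,"dz": 0.0015,"roll": 0},{"dx": 0.08,"dy": 0.0015,"dz": 0.0015,"roll": 0},{"dx": 0.105,"dy": 0.0015,"dz": 0.0015,"roll": 0},{"dx": 0.12,"dy": 0.0015,"dz": 0.0015,"roll": 0},{"dx": 0.12,"dy": 0.0015,"dz": 0.0015,"roll": 0},{"dx": 0.12,"dy": 0.0015,"dz": 0.0015,"roll": 0}]}}

```text
clock: 8.85
position: [0.4976, 0.2952, 0.0074]
ee_rot: [[0.001, -0.681, 0.733], [0.001, 0.733, 0.681], [-1.0, -0.0, 0.001]]
contact_force: [-0.2, 0.6, 0.6]
finger_gap: 0.0852
```

>>> {"op": "carry_out", "data": {"commands": [{"dx": 0,"dy": 0,"dz": 0,"roll": 0},{"dx": 0,"dy": 0,"dz": 0,"roll": 0},{"dx": 0,"dy": 0,"dz": 0,"roll": 0},{"dx": 0,"dy": 0,"dz": 0,"roll": 0},{"dx": 0,"dy": 0,"dz": 0,"roll": 0}], "hand": 0, "newtons": 40}}

```text
clock: 9.35
position: [0.4975, 0.2953, 0.0076]
ee_rot: [[0.002, -0.681, 0.732], [0.001, 0.732, 0.681], [-1.0, -0.0, 0.002]]
contact_force: [-1.4, -0.5, 7.9]
finger_gap: 0.0496
```

>>> {"op": "carry_out", "data": {"commands": [{"dx": -0.03,"dy": 0,"dz": 0,"roll": 0},{"dx": -0.07,"dy": 0,"dz": 0,"roll": 0},{"dx": -0.12,"dy": -0.03,"dz": -0.01,"roll": 8},{"dx": -0.14,"dy": -0.07,"dz": -0.03,"roll": 16},{"dx": -0.14,"dy": -0.11,"dz": -0.05,"roll": 24},{"dx": -0.14,"dy": -0.15,"dz": -0.065,"roll": 32},{"dx": -0.14,"dy": -0.19,"dz": -0.08,"roll": 40},{"dx": -0.14,"dy": -0.22,"dz": -0.095,"roll": 48}]}}

```text
clock: 10.15
position: [0.578, 0.067, 0.147]
ee_rot: [[0.002, 0.095, 0.996], [-0.0, 0.996, -0.095], [-1.0, 0.0, 0.002]]
contact_force: [0.7, 0.6, -2.0]
finger_gap: 0.0492
```

>>> {"op": "carry_out", "data": {"commands": [{"dx": 0.0,"dy": -0.031,"dz": 0.014,"roll": 6.3},{"dx": 0.02,"dy": -0.031,"dz": 0.014,"roll": 6.3},{"dx": 0.04,"dy": -0.031,"dz": 0.014,"roll": 6.3},{"dx": 0.04,"dy": -0.031,"dz": 0.014,"roll": 6.3},{"dx": 0.04,"dy": -0.031,"dz": 0.014,"roll": 6.3}]}}

```text
clock: 10.65
position: [0.5881, 0.0371, 0.1066]
ee_rot: [[-0.001, 0.197, 0.98], [-0.0, 0.98, -0.197], [-1.0, -0.0, -0.001]]
contact_force: [0.9, 1.1, -2.4]
finger_gap: 0.0492
```

Run:
```python
from h import *
np.set_printoptions(precision=4,suppress=True)
p,d,m=snap('wrist','w8');s=manip.observe(); print(s['position'],s['ee_rot'],s['contact_force'])
W=world(d,m); Z=W[...,2]; ok=d>0
u=np.array([.98,-.197]);v=np.array([.197,.98]); O=np.array([.5986,.0354])
C=np.stack([(W[...,:2]-O)@u,(W[...,:2]-O)@v,Z],-1)
hsv=cv2.cvtColor(p,cv2.COLOR_RGB2HSV)
k=(cv2.inRange(hsv,(20,140,60),(33,255,255))>0)&ok&(abs(C[...,1])<.06)&(Z>.045)&(Z<.06); q=C[k]; print('yellow front',np.percentile(q,[2,50,98],0),len(q))
print('tcp',(s['position'][:2]-O)@u,(s['position'][:2]-O)@v)
k=(cv2.inRange(hsv,(8,40,50),(25,140,255))>0)&ok&(abs(C[...,1])<.06)&(Z>.09)&(Z<.15); q=C[k]; print('wood',np.percentile(q,[1,50,99],0),len(q))
```

```text
[0.5886 0.0373 0.1072] [[ 0.0007  0.1965  0.9805]
 [ 0.      0.9805 -0.1965]
 [-1.      0.0002  0.0007]] [-0.0152  0.1482 -1.0618]
yellow front [[-0.091  -0.0344  0.0488]
 [-0.0838 -0.0002  0.0542]
 [-0.0769  0.0343  0.0557]] 3655
tcp -0.010125123082004675 -0.00014058772255558764
wood [[-0.0582 -0.0236  0.1089]
 [-0.0264  0.0012  0.1355]
 [ 0.0176  0.0287  0.142 ]] 28608
```

View pics/w8.png

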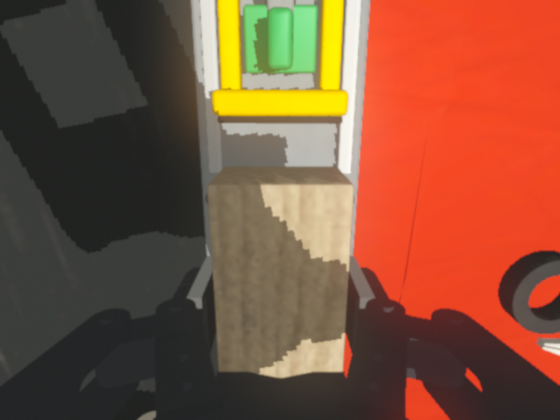

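>>> {"op": "carry_out", "data": {"commands": [{"dx": 0.03,"dy": 0,"dz": 0,"roll": 0},{"dx": 0.05,"dy": 0,"dz": 0,"roll": 0},{"dx": 0.065,"dy": 0,"dz": 0,"roll": 0},{"dx": 0.077,"dy": 0,"dz": 0,"roll": 0},{"dx": 0.083,"dy": 0,"dz": 0,"roll": 0},{"dx": 0.085,"dy": 0,"dz": 0,"roll": 0},{"dx": 0.085,"dy": 0,"dz": 0,"roll": 0}]}}

```text
clock: 11.4
position: [0.5886, 0.0371, 0.0216]
ee_rot: [[0.0, 0.197, 0.98], [0.0, 0.98, -0.197], [-1.0, 0.0, 0.0]]
contact_force: [0.4, -0.0, -2.0]
finger_gap: 0.0493
```

>>> {"op": "carry_out", "data": {"commands": [{"dx": 0.001,"dy": 0,"dz": 0,"roll": 0},{"dx": 0.002,"dy": 0,"dz": 0,"roll": 0},{"dx": 0.002,"dy": 0,"dz": 0,"roll": 0}]}}

```text
clock: 11.7
position: [0.5885, 0.037, 0.0196]
ee_rot: [[0.0, 0.197, 0.98], [0.0, 0.98, -0.197], [-1.0, 0.0, 0.0]]
contact_force: [0.1, 0.2, -1.3]
finger_gap: 0.0495
```

>>> {"op": "carry_out", "data": {"commands": [{"dx": 0.001,"dy": 0,"dz": 0,"roll": 0},{"dx": 0.001,"dy": 0,"dz": 0,"roll": 0}]}}

```text
clock: 11.9
position: [0.5883, 0.037, 0.0183]
ee_rot: [[0.0, 0.197, 0.98], [0.0, 0.98, -0.197], [-1.0, 0.0, 0.0]]
contact_force: [0.2, 0.0, -1.0]
finger_gap: 0.0493
```

>>> {"op": "carry_out", "data": {"commands": [{"dx": 0.001,"dy": 0,"dz": 0,"roll": 0},{"dx": 0.001,"dy": 0,"dz": 0,"roll": 0}]}}

```text
clock: 12.1
position: [0.5883, 0.037, 0.018]
ee_rot: [[0.0, 0.197, 0.98], [-0.0, 0.98, -0.197], [-1.0, 0.0, 0.0]]
contact_force: [-3.4, 0.3, 7.5]
finger_gap: 0.0493
```

>>> {"op": "carry_out", "data": {"commands": [{"dx": 0,"dy": 0,"dz": 0,"roll": 0},{"dx": 0,"dy": 0,"dz": 0,"roll": 0},{"dx": 0,"dy": 0,"dz": 0,"roll": 0},{"dx": 0,"dy": 0,"dz": 0,"roll": 0}], "hand": 0.85}}

```text
clock: 12.5
position: [0.5883, 0.037, 0.0172]
ee_rot: [[0.0, 0.197, 0.98], [-0.0, 0.98, -0.197], [-1.0, -0.0, 0.0]]
contact_force: [0.1, -0.2, 0.4]
finger_gap: 0.0729
```

>>> {"op": "carry_out", "data": {"commands": [{"dx": -0.02,"dy": 0,"dz": 0,"roll": 0},{"dx": -0.05,"dy": 0,"dz": 0,"roll": 0},{"dx": -0.09,"dy": 0,"dz": 0,"roll": 0},{"dx": -0.13,"dy": 0,"dz": -0.03,"roll": 0},{"dx": -0.15,"dy": 0,"dz": -0.08,"roll": 0},{"dx": -0.15,"dy": 0,"dz": -0.108,"roll": 0},{"dx": -0.15,"dy": 0,"dz": -0.108,"roll": 0},{"dx": -0.15,"dy": 0,"dz": -0.108,"roll": 0}]}}

```text
clock: 13.3
position: [0.4826, 0.0584, 0.1677]
ee_rot: [[0.001, 0.196, 0.981], [0.0, 0.981, -0.196], [-1.0, 0.0, 0.001]]
contact_force: [-0.0, 0.0, 0.4]
finger_gap: 0.0724
```

Run:
```python
from h import *
np.set_printoptions(precision=4,suppress=True)
s=manip.observe(); p,d,m=snap('wrist','w9');print(s['position'],s['ee_rot'],s['contact_force'])
W=world(d,m); Z=W[...,2]; ok=d>0
u=np.array([.98,-.197]);v=np.array([.197,.98]); O=np.array([.5986,.0354])
C=np.stack([(W[...,:2]-O)@u,(W[...,:2]-O)@v,Z],-1)
hsv=cv2.cvtColor(p,cv2.COLOR_RGB2HSV)
k=(cv2.inRange(hsv,(20,140,60),(33,255,255))>0)&ok&(abs(C[...,1])<.06)&(Z>.045)&(Z<.06); q=C[k]; print('yellow front',np.percentile(q,[2,50,98],0),len(q))
print('tcp',(s['position'][:2]-O)@u,(s['position'][:2]-O)@v)
k=(cv2.inRange(hsv,(8,40,50),(25,140,255))>0)&ok&(abs(C[...,1])<.06)&(Z>.04)&(Z<.06)&(C[...,0]>-.07); q=C[k]; print('wood',np.percentile(q,[1,50,99],0),len(q))
g=(cv2.inRange(hsv,(40,80,40),(90,255,255))>0)&ok&(abs(C[...,1])<.06)
for lo,hi in [(.03,.06),(.065,.1)]:
  q=C[g&(Z>lo)&(Z<hi)];print('green',np.percentile(q,[2,50,98],0),len(q))
```

```text
[0.4826 0.0584 0.1677] [[ 0.0014  0.1963  0.9805]
 [ 0.0001  0.9805 -0.1963]
 [-1.      0.0003  0.0013]] [-0.0053  0.0444  0.4187]
yellow front [[-0.1976 -0.0338  0.0463]
 [-0.0862 -0.0004  0.0539]
 [-0.0754  0.0343  0.0558]] 1809
tcp -0.11820718001578984 -0.0002793043860476957
wood [[-0.0581 -0.024   0.0407]
 [-0.0139  0.0004  0.0468]
 [ 0.0457  0.0252  0.0487]] 5750
green [[-0.1333 -0.0191  0.0382]
 [-0.114  -0.0101  0.0412]
 [-0.1013  0.0191  0.0447]] 909
green [[-0.1239 -0.0053  0.0737]
 [-0.1104  0.0011  0.0767]
 [-0.1004  0.0061  0.0793]] 388
```

View pics/w9.png

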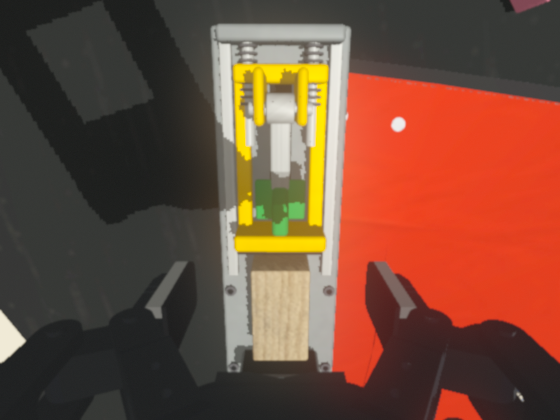

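>>> {"op": "carry_out", "data": {"commands": [{"dx": 0.0,"dy": 0,"dz": 0.001,"roll": 0},{"dx": 0.0,"dy": 0,"dz": 0.001,"roll": 0},{"dx": 0.03,"dy": 0,"dz": 0.001,"roll": 0},{"dx": 0.06,"dy": 0,"dz": 0.001,"roll": 0},{"dx": 0.085,"dy": 0,"dz": 0.001,"roll": 0},{"dx": 0.105,"dy": 0,"dz": 0.001,"roll": 0},{"dx": 0.117,"dy": 0,"dz": 0.001,"roll": 0},{"dx": 0.117,"dy": 0,"dz": 0.001,"roll": 0}], "hand": 0.4}}

```text
clock: 14.15
position: [0.4826, 0.0579, 0.0487]
ee_rot: [[-0.003, 0.197, 0.98], [-0.0, 0.98, -0.197], [-1.0, -0.001, -0.003]]
contact_force: [-0.0, 0.3, 0.8]
finger_gap: 0.0338
```

>>> {"op": "carry_out", "data": {"commands": [{"dx": 0,"dy": 0,"dz": 0,"roll": 0},{"dx": 0,"dy": 0,"dz": 0,"roll": 0},{"dx": 0,"dy": 0,"dz": 0,"roll": 0},{"dx": 0,"dy": 0,"dz": 0,"roll": 0},{"dx": 0,"dy": 0,"dz": 0,"roll": 0}], "hand": 0, "newtons": 20}}

```text
clock: 14.65
position: [0.4841, 0.0579, 0.051]
ee_rot: [[0.002, 0.197, 0.98], [-0.0, 0.98, -0.197], [-1.0, 0.0, 0.002]]
contact_force: [-0.1, -4.3, 5.5]
finger_gap: 0.0114
```

>>> {"op": "carry_out", "data": {"commands": [{"dx": -0.006,"dy": 0,"dz": 0,"roll": 0},{"dx": -0.012,"dy": 0,"dz": 0,"roll": 0},{"dx": -0.018,"dy": 0,"dz": 0,"roll": 0},{"dx": -0.022,"dy": 0,"dz": 0,"roll": 0},{"dx": -0.022,"dy": 0,"dz": 0,"roll": 0}]}}

```text
clock: 15.15
position: [0.4852, 0.0578, 0.0734]
ee_rot: [[0.004, 0.196, 0.981], [-0.0, 0.981, -0.196], [-1.0, 0.0, 0.004]]
contact_force: [4.8, -7.3, 0.9]
finger_gap: 0.0117
```

>>> {"op": "carry_out", "data": {"commands": [{"dx": -0.002,"dy": 0,"dz": 0,"roll": 0},{"dx": -0.002,"dy": 0,"dz": 0,"roll": 0}]}}

```text
clock: 15.35
position: [0.4851, 0.0578, 0.0751]
ee_rot: [[0.004, 0.196, 0.981], [-0.0, 0.981, -0.196], [-1.0, 0.0, 0.004]]
contact_force: [4.6, -6.7, -0.6]
finger_gap: 0.0114
```

>>> {"op": "carry_out", "data": {"commands": [{"dx": -0.002,"dy": 0,"dz": 0,"roll": 0},{"dx": -0.002,"dy": 0,"dz": 0,"roll": 0}]}}

```text
clock: 15.55
position: [0.485, 0.0578, 0.077]
ee_rot: [[0.003, 0.196, 0.981], [-0.0, 0.981, -0.196], [-1.0, 0.0, 0.003]]
contact_force: [4.7, -5.9, -1.2]
finger_gap: 0.0117
```

>>> {"op": "carry_out", "data": {"commands": [{"dx": -0.002,"dy": 0,"dz": 0,"roll": 0},{"dx": -0.002,"dy": 0,"dz": 0,"roll": 0}]}}

```text
clock: 15.75
position: [0.485, 0.0578, 0.079]
ee_rot: [[0.003, 0.196, 0.981], [-0.0, 0.981, -0.196], [-1.0, 0.0, 0.003]]
contact_force: [4.3, -7.0, -0.7]
finger_gap: 0.0114
```

>>> {"op": "carry_out", "data": {"commands": [{"dx": -0.002,"dy": 0,"dz": 0,"roll": 0},{"dx": -0.003,"dy": 0,"dz": 0,"roll": 0},{"dx": -0.003,"dy": 0,"dz": 0,"roll": 0}]}}

```text
clock: 16.05
position: [0.4849, 0.0578, 0.0819]
ee_rot: [[0.003, 0.196, 0.981], [-0.0, 0.981, -0.196], [-1.0, 0.0, 0.003]]
contact_force: [4.7, -6.1, -2.1]
finger_gap: 0.0116
```

Run:
```python
from h import *
np.set_printoptions(precision=4,suppress=True)
s=manip.observe(); p,d,m=snap('wrist','w10');print(s['position'],s['contact_force'])
W=world(d,m); Z=W[...,2]; ok=d>0
u=np.array([.98,-.197]);v=np.array([.197,.98]); O=np.array([.5986,.0354])
C=np.stack([(W[...,:2]-O)@u,(W[...,:2]-O)@v,Z],-1)
hsv=cv2.cvtColor(p,cv2.COLOR_RGB2HSV)
g=(cv2.inRange(hsv,(40,80,40),(90,255,255))>0)&ok&(abs(C[...,1])<.06)
q=C[g];print('green',np.percentile(q,[2,25,50,75,98],0),len(q))
```

```text
[0.4849 0.0578 0.0819] [ 4.6666 -6.0851 -2.0852]
green [[-0.1219 -0.0156  0.069 ]
 [-0.1182 -0.0026  0.1044]
 [-0.114   0.0004  0.1071]
 [-0.1068  0.0034  0.1092]
 [-0.0998  0.0067  0.1116]] 2405
```

View pics/w10.png

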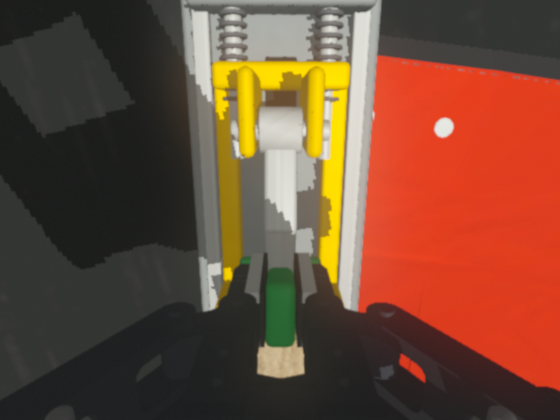

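>>> {"op": "carry_out", "data": {"commands": [{"dx": -0.002,"dy": 0,"dz": 0,"roll": 0},{"dx": -0.004,"dy": 0,"dz": 0,"roll": 0},{"dx": -0.004,"dy": 0,"dz": 0,"roll": 0}]}}

```text
clock: 16.4
position: [0.4826, 0.058, 0.0842]
ee_rot: [[-0.001, 0.197, 0.98], [-0.0, 0.98, -0.197], [-1.0, -0.0, -0.001]]
contact_force: [5.2, -3.2, -19.8]
finger_gap: 0.0115
```

>>> {"op": "carry_out", "data": {"commands": [{"dx": -0.002,"dy": 0,"dz": 0,"roll": 0},{"dx": -0.004,"dy": 0,"dz": 0,"roll": 0},{"dx": -0.004,"dy": 0,"dz": 0,"roll": 0}]}}

```text
clock: 16.7
position: [0.482, 0.0581, 0.0876]
ee_rot: [[-0.003, 0.197, 0.98], [-0.0, 0.98, -0.197], [-1.0, -0.001, -0.003]]
contact_force: [5.5, -1.6, -24.8]
finger_gap: 0.0115
```

>>> {"op": "carry_out", "data": {"commands": [{"dx": 0,"dy": 0,"dz": 0,"roll": 0},{"dx": 0,"dy": 0,"dz": 0,"roll": 0},{"dx": 0,"dy": 0,"dz": 0,"roll": 0},{"dx": 0,"dy": 0,"dz": 0,"roll": 0},{"dx": 0,"dy": 0,"dz": 0,"roll": 0}], "hand": 0.5}}

```text
clock: 17.2
position: [0.4836, 0.0582, 0.0896]
ee_rot: [[0.001, 0.197, 0.98], [0.0, 0.98, -0.197], [-1.0, 0.0, 0.001]]
contact_force: [-0.7, 0.3, -0.0]
finger_gap: 0.0424
```

>>> {"op": "carry_out", "data": {"commands": [{"dx": -0.03,"dy": 0,"dz": 0,"roll": 0},{"dx": -0.07,"dy": 0,"dz": 0,"roll": 0},{"dx": -0.12,"dy": 0,"dz": 0,"roll": 0},{"dx": -0.14,"dy": 0,"dz": 0,"roll": 0},{"dx": -0.14,"dy": 0,"dz": 0,"roll": 0},{"dx": -0.14,"dy": 0,"dz": 0,"roll": 0}], "hand": 1}}

```text
clock: 17.8
position: [0.4832, 0.0581, 0.2292]
ee_rot: [[0.001, 0.197, 0.98], [0.0, 0.98, -0.197], [-1.0, 0.0, 0.001]]
contact_force: [-0.5, 0.1, -1.1]
finger_gap: 0.085
```

Run:
```python
from h import *
np.set_printoptions(precision=4,suppress=True)
s=manip.observe(); p,d,m=snap('wrist','w11');print(s['clock'],s['position'],s['contact_force'])
W=world(d,m); Z=W[...,2]; ok=d>0
u=np.array([.98,-.197]);v=np.array([.197,.98]); O=np.array([.5986,.0354])
C=np.stack([(W[...,:2]-O)@u,(W[...,:2]-O)@v,Z],-1)
hsv=cv2.cvtColor(p,cv2.COLOR_RGB2HSV)
k=(cv2.inRange(hsv,(20,140,60),(33,255,255))>0)&ok&(abs(C[...,1])<.06)&(Z>.045)&(Z<.06); q=C[k]; print('yellow front',np.percentile(q,[2,50,98],0),len(q))
k=(cv2.inRange(hsv,(8,40,50),(25,140,255))>0)&ok&(abs(C[...,1])<.06)&(Z>.04)&(Z<.06)&(C[...,0]>-.07); q=C[k]; print('wood',np.percentile(q,[1,50,99],0),len(q))
g=(cv2.inRange(hsv,(40,80,40),(90,255,255))>0)&ok&(abs(C[...,1])<.06)
for lo,hi in [(.05,.09),(.095,.13)]:
  q=C[g&(Z>lo)&(Z<hi)];print('green',np.percentile(q,[2,50,98],0),len(q))
p,d,m=snap('side','s11'); cv2.imwrite('pics/s11z.png',cv2.resize(p[190:295,220:370,::-1],None,fx=5,fy=5,interpolation=cv2.INTER_CUBIC))
```

```text
17.8 [0.4832 0.0581 0.2292] [-0.5378  0.0889 -1.1465]
yellow front [[-0.1701 -0.0346  0.0466]
 [-0.0553  0.001   0.054 ]
 [-0.0475  0.0343  0.0557]] 767
wood [[-0.0471 -0.0313  0.0445]
 [-0.0009 -0.0001  0.0469]
 [ 0.0472  0.0262  0.0498]] 3946
green [[-0.0982 -0.019   0.0694]
 [-0.083  -0.0063  0.0742]
 [-0.0679  0.0191  0.0788]] 1000
green [[-0.1041 -0.0056  0.1035]
 [-0.093   0.0001  0.1084]
 [-0.0815  0.0058  0.1119]] 451
```

View pics/w11.png

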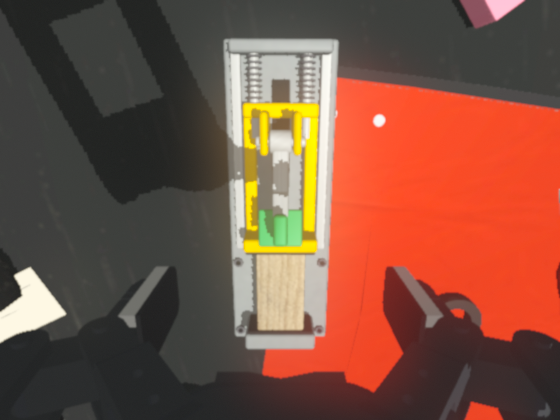

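View pics/s11z.png

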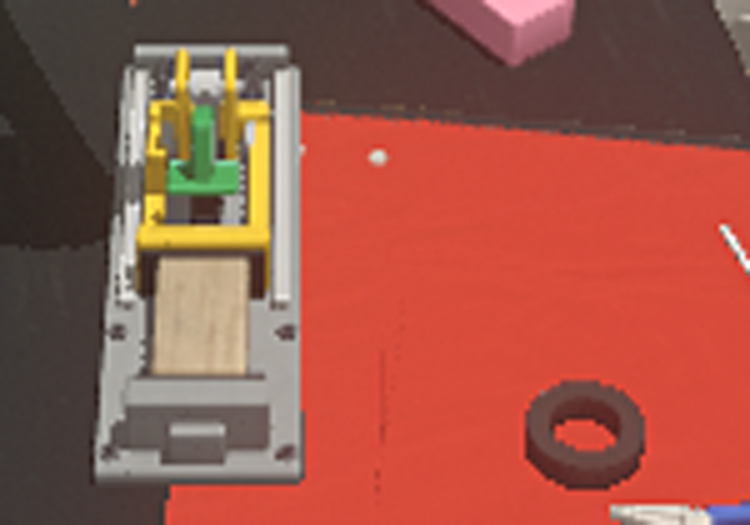

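Run:
```python
from h import *
u=np.array([.98,-.197]);v=np.array([.197,.98]); O=np.array([.5986,.0354])
for fn in ['w2','w10','w11','w9']:
    p,d,m=load(fn);W=world(d,m);Z=W[...,2]
    C=np.stack([(W[...,:2]-O)@u,(W[...,:2]-O)@v,Z],-1); hsv=cv2.cvtColor(p,cv2.COLOR_RGB2HSV)
    g=(cv2.inRange(hsv,(40,80,40),(90,255,255))>0)&(d>0)&(abs(C[...,1])<.06)
    q=C[g]; top=q[:,2]
    zmax=np.percentile(top,97); 
    q=q[(q[:,2]>zmax-.013)&(abs(q[:,1]-np.median(q[:,1]))<.02)]
    for _ in range(4):
        c=np.polyfit(q[:,0],q[:,2],1); r=q[:,2]-np.polyval(c,q[:,0]); q=q[abs(r)<max(.0015,1.5*r.std())]
    print(fn,'slope rad',np.arctan(c[0]),'z at centre',np.polyval(c,(q[:,0].min()+q[:,0].max())/2),q[:,0].min(),q[:,0].max(),len(q))
```

```text
w2 slope rad 0.1607095840136351 z at centre 0.09825639365446903 -0.09058687364027763 -0.06648075951206181 302
w10 slope rad 0.2795586644613192 z at centre 0.10805922881450278 -0.12278437498848387 -0.09837613975179223 1667
w11 slope rad 0.27333311963176404 z at centre 0.10848545238893412 -0.10492461004919959 -0.08105651970814912 380
w9 slope rad -0.14251938852646903 z at centre 0.07688478891420251 -0.1241321181744385 -0.09975842106708602 340
```

```bash
python3 -c "
from h import *
print(manip.close_job())"
```

```text
the job is handed in; nothing more can be done
None
```

The block is clamped in the bench clamp, and I handed the job in at about 18 s of the 64 s allowed.

- **Opening the jaw:** I pulled the yellow jaw back about 39.5 mm by the green handle. I then pressed the lever down until the brake gripped, with about 10.6 N on the handle. After I let go, the jaw stayed put, and it was still there once the block was in.
- **Placing the block:** I laid the pine block flat and lengthwise on the bed, with its centre at about x = -13 mm of the clamp. I let go of it before touching the lever again.
- **Closing the jaw:** I lifted the lever until it met its upper stop, at 20 to 25 N, then released it and the jaw sprang shut. The lever had started slightly down, at roughly 0.12 rad, so I judged the top by that force and not by its starting height.

**Last checks:**
- The wrist camera put the yellow jaw's face at about -47 mm, a joint reading of about 0.011 against the expected 0.010.
- The block's rear end is against the jaw's face. In the side view its far end is up against the fixed jaw. Its top is at 47 mm, so it lies flat.
- The fin's height and slope are about the same as just before the stop was felt, so I take the lever as fully up; I did not measure its angle any other way.
- The gripper was well clear, about 23 cm up. I did not go near the cup, the tape roll, the pliers or the look-alikes.

During the pull and the lift, the handle pushed sideways on the gripper with about 5 N. That went away each time I let go.

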